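Set the vise gap to the gauge mark with its knurled wheel

ROBOT

A 6-joint arm with a two-finger parallel gripper is mounted at the origin on a cart in front of the work surface, level with it; the furniture and walls round the work are solid. World frame = base frame: x ahead of the robot, y to its left, z up, the work surface at z = 0. Lengths are in mm, angles in rad, forces in N, time in s.
With the tool pointing down it reaches from about 275 to 1000 mm from the base axis. Payload 8.4 kg.
Tool frame: the origin (TCP) lies midway between the tips of the shut fingers; the grasp point (between the pads) lies 19 mm behind it; z points along the fingers, y is the line along which they close (so a half turn about z gives the same grasp; the last joint's range is limited). The gripper opens to 85 mm and grips with 20 to 120 N. Pads are 22 mm wide; open, the fingers measure 114 mm over their backs; the gripper's body (76 mm by 85 mm) begins 54 mm behind the grasp point. The pads swing forward as they close: fully open they stand 13 mm farther back than shut.
Start: joints at [-1.201, 0.353, 1.633, -0, 1.155, -0.002], TCP at [227.057, -582.3, 231.281] pointing down, gripper open.
Joint ranges: [-2.63, 2.63], [-0.92, 2.1], [0.06, 2.66], [-1.3, 4.44], [0, 2.69], [-3.02, 3.02]. Speed limits (rad/s): [2.22, 2.22, 2.79, 3.14, 3.14, 3.14].

INTERFACE

Orientations are given as [roll, pitch, yaw] about the fixed x, y, z axes, in that order (R = Rz(yaw) Ry(pitch) Rx(roll)).
In Python, from rig import telemetry, optics, r gives the robot as it stands.
- The arm moves only by the tool play_rows, never from a script. Its arguments are lists of equal length, an entry for each row: "dp": the shift along the tool's x, y, z in units of 40 mm (1.0 is 40 mm), a list of three; "rot": the turn, a rotation vector about the tool's x, y, z in units of 6 degrees (1.0 is 6 degrees), a list of three. In form: {"dp": [[tx, ty, tz], ...], "rot": [[ax, ay, az], ...]}. A call has 1 to 5 rows; each row is the pose to reach, as a shift and turn from the pose commanded when the call began, along the tool's axes at that moment; what a row does not reach only later rows make up. A row lasts 1/12 s, in which the tool goes at most 41.7 mm and 7.16 degrees, less where a joint would pass 70% of its speed; a pose out of reach is approached as far as the arm can. A call with a gripper value outside its range is refused whole. "fingers" is the opening, from 0 (shut) to 1 (fully open), set as the call begins (left out, the last holds). The fingers move at their own pace and stop on an object; "grip_force" is the grip in N (left out, the last holds). Time passes only in rows, so rows that repeat a pose let the fingers close. It gives the time, the measured TCP pose, the force, the opening and the grip force at its end, in the units of the state.
- telemetry.sense(): the state, without advancing time (a new reading comes with each control period).
- optics.grab_frame(name): name is "side" or "top" or "wrist"; returns a dict with "color" (420x560x3 uint8, red, green, blue), "mtx" (3x3 intrinsics, pixels), "D" ([k1, k2, p1, p2, k3] as OpenCV has them; the pictures are not rectified), "R" (3x3) and "t" (3): a world point X has camera coordinates R X + t; the wrist camera has in their place "mount" (4x4, takes a point from camera to tool coordinates, whose origin is the TCP and whose axes are the flange's). Camera axes: x right, y down, z forward; pixel columns grow to the right and rows downward; lengths in mm; the calibration is good to about 2 mm. A picture is of the moment at which its call begins: read the wrist's pose just before it. There is no depth.
- r.sign_off(): hands the job in; it is judged then, once.
The state is a dict: "clock": time; "qpos": joint angles; "qvel": joint speeds; "joint_efforts": joint torques, N m; "eef_pos": TCP position; "tcp_rot": TCP orientation; "contact_force": force on the tool from outside, world axes, zero at the start; "wrist_torque": the same for the moment, N m; "opening": opening from 0.0 (shut) to 1.0 (fully open); "grasp_force": force on a finger pad.
Only numpy, scipy, OpenCV 4.12 (cv2) and the standard library are available. Lean on these libraries where they do the work, as an engineer would, in place of code of your own. Each camera call takes 0.05 s, during which the arm holds its last target. There are 200 camera calls.

TASK

Get the little setting vise ready for the next microscope part: with a fingertip resting on top of the knurled wheel, roll the wheel until the moving jaw has closed the gap to the gauge mark, that is, until the jaw's pointer stands in line with the fin of the gauge rider; if you go past, roll it back. Move the jaw only by its wheel, leave the rider where it is set and the other things around undisturbed, do not shift or lift the vise, and take the hand away at the end.

Things in the scene. Friction and masses are not known exactly. Their poses are not given: they have to be found in the camera images.
- vise: Grey setting vise, 1.7 kg, loose on the desk; base 90 (x) x 270 (y) x 12 mm. Origin: centre of its underside; x away from the robot, y left along the slide, yaw within 0.35 rad. Right: aluminium wheel housing at y = -70 mm, 49 x 104 mm, top z = 62 mm. Left: fixed jaw, face at y = +103, top z = 58 mm. Robot's side: graduated gauge bar at x = -39, top z = 38 mm.
- wheel_crown (a point): Highest point of the wheel's rim, middle of its width, fixed to the vise at (0, -70, 80) mm: where a fingertip is laid on. Pressed with 3 to 8 N the fingertip grips the rim well; the wheel turns with about 1.5 N at the rim and stays where it is left.
- thumb_wheel: Knurled steel wheel, radius 34 mm, 22 mm wide, standing 18 mm out of the housing's top, axis level along the vise's x; origin at its centre, 46 mm above the desk; its frame turns with it. Rolling the crown to the vise's +y (left) moves the jaw to +y and closes the gap: 12 mm of jaw per radian, or 1 mm of jaw per 2.8 mm of crown travel.
- moving_jaw: Grey jaw block 56 x 20 mm, top at z = 60 mm, between the wheel housing and the fixed jaw, driven by the wheel. Origin at desk height, below the middle of its pointer in the vise's y; its steel closing face is 6 mm further to +y. Not to be touched.
- jaw_pointer (a point): Tip of the moving jaw's pointer: a slim black bar 52 mm long and 5 mm wide (along the vise's y) lying across the jaw's top and sticking out 6 mm to the robot's side; the point is at that end, middle of its width, at the height of its top (63 mm).
- gauge_rider: Small black block 14 mm wide straddling the gauge bar, with a clamp screw and an upright steel fin; it marks the gap wanted, 19 to 47 mm of jaw travel from the start. Not to be moved.
- gauge_fin (a point): Middle of the top of the rider's steel fin, 5 mm wide along the vise's y, top 60 mm above the desk: the gauge mark. Set right when this point and the jaw pointer have the same y in the vise's frame.
- eyepiece: Black spare eyepiece, 34 mm across, 43 mm high, loose, upright near the robot's side of the vise; origin under its centre. Bystander.
- can: Objective canister with a black lid, 34 mm across, 56 mm high, loose, upright behind the vise; origin under its centre. Bystander.
- packet: Small carton of slides, 29 x 78 x 23 mm, loose, to the right of the vise; origin under its centre. Bystander.
- pen: Marker pen, 13 x 136 x 14 mm, loose, lying to the right of the vise; origin under its centre. Bystander.

How it is judged (in metres and radians):
On the way:
1. a fingertip rests on the knurled wheel while the jaw is still short of the mark (contact force between the fingers and thumb_wheel above 0.5 N and y of jaw_pointer in the frame of gauge_fin below -0.004 m), for 0.1 s.
At the end, for the whole second after the job is handed in: The jaw pointer is within 3 mm of the gauge fin along the vise's slide (their 5 mm widths overlap), the jaw is at rest, the vise stands flat within 15 mm of where it stood, and the other things are within 12 mm of where they were (y of jaw_pointer in the frame of gauge_fin between -0.003 and 0.003 m and linear speed of moving_jaw below 0.003 m/s and angle between vise's own z axis and vertical below 0.03 rad and distance of vise from where it was at the start of the episode below 0.015 m and distance of each of eyepiece, can, packet, pen from where it was at the start of the episode below 0.012 m); the robot touches nothing.
It fails at once if the jaw is pushed directly instead of by its wheel (contact force between any of the arm, the fingers and moving_jaw above 1 N).
It fails at once if the gauge rider is pushed (over 6 N; it slips along its bar at 8 N) (contact force between any of the arm, the fingers and gauge_rider above 6 N).
It fails at once if the vise is shifted or lifted by more than 15 mm (distance of vise from where it was at the start of the episode above 0.015 m).
It fails at once if a bystander (eyepiece, canister, packet, marker) is moved or lifted by more than 12 mm (distance of any of eyepiece, can, packet, pen from where it was at the start of the episode above 0.012 m).
It also fails if it takes over 51 s, if anything falls off the work surface, if the arm or the gripper's body presses on something with over 40 N, if the wrist force passes 120 N, or if a joint passes its speed limit or range.

## Working session

There is one attempt and no reset: what is moved stays moved. The work goes in short steps, Python scripts to look and compute and a tool call to move; the robot and the scene stay as the last step left them, time stands still between calls to the robot, and variables do not carry over. Pictures are saved under pics/ and viewed, at most 10 in all, crops included, and the job is handed in when it is done.

Besides the shell and the picture viewer there is one more tool, called after "Call:" as name(argument=value, ...), one argument or row to a line, values as JSON. play_rows: Moves the arm, as the interface text tells. Its arguments: {"type":"object","properties":{"dp":{"type":"array"},"rot":{"type":"array"},"fingers":{"type":"number"},"grip_force":{"type":"number"}},"required":["dp","rot"]}

```bash
ls; mkdir -p pics; python3 - <<'E'
from rig import telemetry, optics, r
import cv2,pickle
s=telemetry.sense();print({k:s[k] for k in('clock','eef_pos','tcp_rot','opening','contact_force')})
d={}
for n in("top","side"):
    f=optics.grab_frame(n);d[n]=f
    cv2.imwrite(f"pics/{n}0.png",cv2.resize(f["color"][:,:,::-1],(784,588),interpolation=cv2.INTER_CUBIC))
    print(n,f["mtx"],f["D"],f["R"],f["t"])
pickle.dump(d,open("f0.pkl","wb"))
E
```

```text
pics
{'clock': 0.0, 'eef_pos': array([ 226.86900702, -581.84886215,  230.55789881]), 'tcp_rot': array([-3.14019527e+00, -8.70186457e-06,  3.71808730e-01]), 'opening': 0.9984312754898754, 'contact_force': array([-0.00413909,  0.0319975 , -0.62960913])}
top [[393.45646106   0.         284.73261794]
 [  0.         393.45646106 210.673676  ]
 [  0.           0.           1.        ]] [0.01103014 0.         0.         0.         0.        ] [[ 0.02979511 -0.9995451  -0.00467425]
 [-0.9792435  -0.02825135 -0.2007088 ]
 [ 0.20048545  0.01055737 -0.97963979]] [-147.37683713  510.16754977  830.02389167]
side [[382.77238034   0.         274.76509813]
 [  0.         382.77238034 209.57701002]
 [  0.           0.           1.        ]] [0.01160413 0.         0.         0.         0.        ] [[-0.99260091 -0.12085677 -0.01170815]
 [-0.04848544  0.48291383 -0.87432453]
 [ 0.11132207 -0.86728765 -0.4852005 ]] [454.52629611 142.64574476 727.91727604]
```

View pics/top0.png

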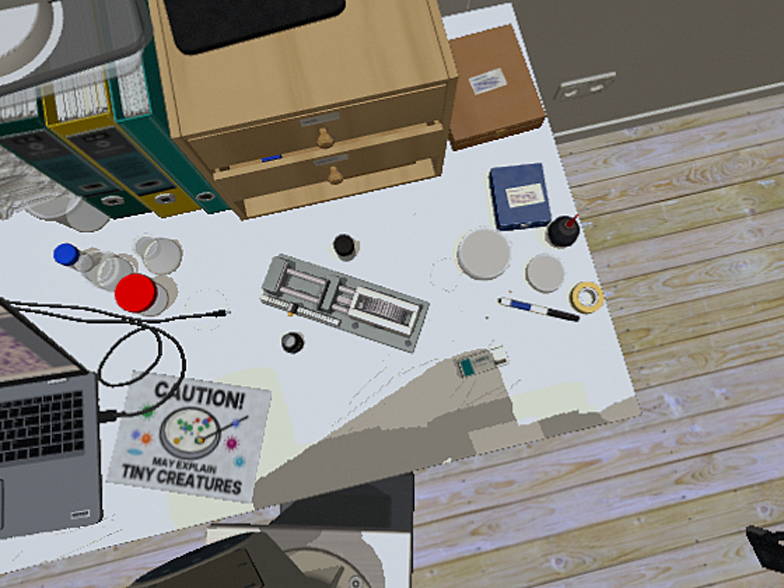

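View pics/side0.png

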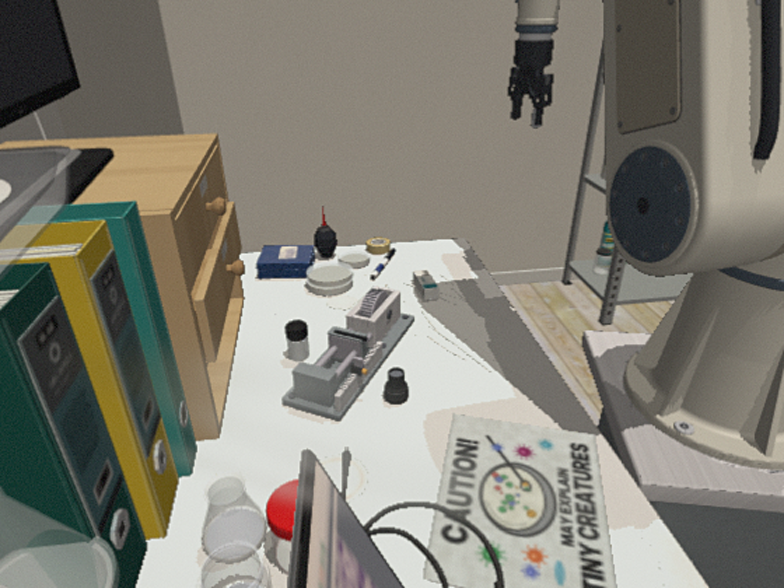

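The top picture shows the vise at about (345,303) in 784-px coordinates, tilted, with the wheel at (388,312), the eyepiece at (292,342) and the can at (345,246). The side view agrees with this. I'll enlarge the vise in both.

```bash
python3 - <<'E'
import cv2,pickle,numpy as np
d=pickle.load(open("f0.pkl","rb"))
a=d["top"]["color"][175:258,180:312,::-1]; b=d["side"]["color"][195:305,195:305,::-1]
a=cv2.resize(a,None,fx=6,fy=6,interpolation=cv2.INTER_CUBIC)
b=cv2.resize(b,None,fx=5.4,fy=5.4,interpolation=cv2.INTER_CUBIC)
print(a.shape,b.shape)
cv2.imwrite("pics/a.png",a);cv2.imwrite("pics/b.png",b)
E
```

```text
(498, 792, 3) (594, 594, 3)
```

View pics/a.png

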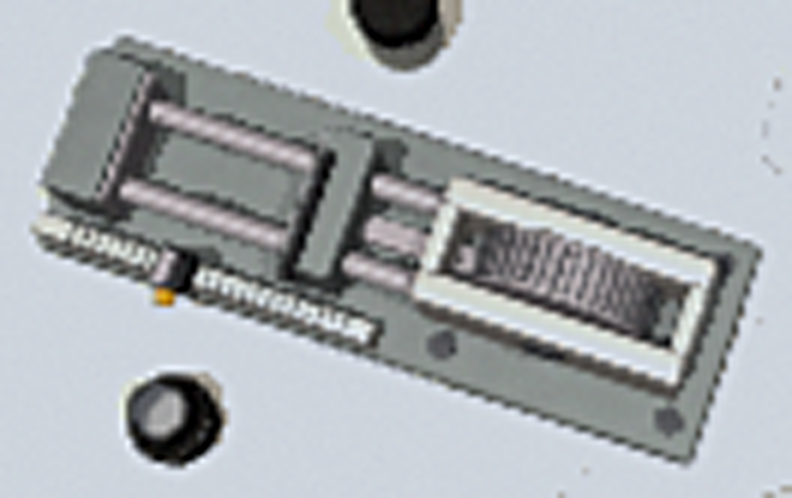

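View pics/b.png

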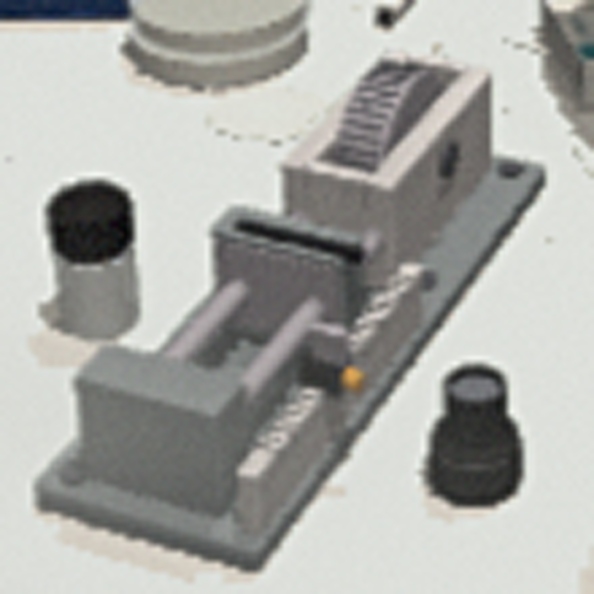

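The crop shows the housing top corners (455,181), (721,259), (680,385) and (414,299), and the base corners (762,250), (690,462) and (122,40). The rider with its orange screw is at about (170,265) and the pointer is a dark bar ending near (295,275). In the side crop, the pointer tip is at about (360,258) and the fin at about (330,330).

```bash
cat > h.py <<'E'
import cv2,numpy as np
def proj(f,X):
    X=np.asarray(X,float).reshape(-1,1,3)
    return cv2.projectPoints(X,cv2.Rodrigues(f["R"])[0],f["t"],f["mtx"],f["D"])[0][:,0]
def ray(f,uv,z):
    n=cv2.undistortPoints(np.array([[uv]],float),f["mtx"],f["D"])[0,0]
    d=f["R"].T@np.array([*n,1]);c=-f["R"].T@f["t"]
    return c+d*(z-c[2])/d[2]
def v2w(p,X):
    c,s=np.cos(p[2]),np.sin(p[2]);X=np.atleast_2d(X)
    return np.c_[p[0]+c*X[:,0]-s*X[:,1],p[1]+s*X[:,0]+c*X[:,1],X[:,2]]
def w2v(p,X):
    c,s=np.cos(p[2]),np.sin(p[2]);d=X[:2]-p[:2]
    return np.array([c*d[0]+s*d[1],-s*d[0]+c*d[1],X[2]])
E
python3 - <<'E'
from h import *;import pickle
from scipy.optimize import least_squares
d=pickle.load(open("f0.pkl","rb"))
ca=lambda u:(np.array(u)+.5)/6-.5+[180,175]
cb=lambda u:(np.array(u)+.5)/5.4-.5+[195,195]
T=[((24.5,-18,62),(455,181)),((24.5,-122,62),(721,259)),((-24.5,-122,62),(680,385)),((-24.5,-18,62),(414,299)),((45,-135,12),(762,250)),((-45,-135,12),(690,462)),((45,135,12),(122,40))]
S=[((45,135,12),(40,490)),((-45,135,12),(256,553)),((-45,-135,12),(545,168)),((24.5,-18,62),(283,165)),((-24.5,-18,62),(390,187)),((-24.5,-122,62),(492,75))]
def res(p,t=1,s=1):
    o=[]
    if t:o.append(proj(d["top"],v2w(p,[x for x,_ in T]))-[ca(u) for _,u in T])
    if s:o.append(proj(d["side"],v2w(p,[x for x,_ in S]))-[cb(u) for _,u in S])
    return np.vstack(o).ravel()
for a in((1,0),(0,1),(1,1)):
    q=least_squares(res,[450,50,-.27],args=a);print(q.x,np.abs(q.fun).max())
p=q.x;np.save("vise.npy",p)
print("crown",v2w(p,[0,-70,80]))
for n,c,u,z in(("top",ca,(295,275),63),("top",ca,(172,255),60),("side",cb,(360,258),63),("side",cb,(330,328),60)):
    print(n,z,w2v(p,ray(d[n],c(u),z)))
for n,u in(("eyep",(175,420)),("can",(398,10))): print(n,ray(d["top"],ca(u),40))
E
```

```text
[ 5.07307272e+02 -4.24486184e+01 -2.88623186e-01] 0.8981331848195566
[ 5.07345577e+02 -3.81441710e+01 -2.86764425e-01] 1.494268759655057
[ 5.07530652e+02 -4.12755893e+01 -2.88313021e-01] 1.6920179254239258
crown [[ 487.62718227 -108.38633276   80.        ]]
top 63 [-29.07475289  23.9679478   63.        ]
top 60 [-35.80167257  70.18844514  60.        ]
side 63 [-34.60844608  33.24939381  63.        ]
side 60 [-41.50867442  72.54490649  60.        ]
eyep [434.51136308  34.93228433  40.        ]
can [595.20560757 -40.11531293  40.        ]
```

Call:
play_rows(
  dp=[
    [0.4, -0.33, 0],
    [1.1, -0.9, 0],
    [1.8, -1.5, 0],
    [2.5, -2.1, 0],
    [3.2, -2.7, 0],
  ],
  rot=[
    [0, 0, 0.5],
    [0, 0, 1.5],
    [0, 0, 2.5],
    [0, 0, 3.5],
    [0, 0, 4.5],
  ],
  fingers=0,
)

```text
clock: 0.52
eef_pos: [307.3, -433.5, 230.9]
tcp_rot: [-3.141, 0.0, -0.105]
contact_force: [0.4, 0.1, -0.2]
opening: 0.299
grasp_force: 0.0
```

```bash
cat > go.py <<'E'
import sys,numpy as np
from h import *
from rig import telemetry
from scipy.spatial.transform import Rotation as Ro
s=telemetry.sense();p=np.load("vise.npy")
R=Ro.from_euler("xyz",s["tcp_rot"]);G=Ro.from_euler("xyz",[np.pi,0,p[2]])
t=v2w(p,[float(a) for a in sys.argv[1:4]])[0]
print("t",s["clock"],"tcp",s["eef_pos"].round(1),"vise",w2v(p,s["eef_pos"]).round(1),"F",s["contact_force"].round(1),"open",round(s["opening"],3))
print("dp",(R.inv().apply(t-s["eef_pos"])/40).round(3),"rot",((R.inv()*G).as_rotvec(degrees=True)/6).round(3))
E
python3 go.py 0 -70 180
```

```text
t 0.5167 tcp [ 307.3 -433.5  230.9] vise [ -80.5 -433.   230.9] F [ 0.4  0.1 -0.2] open 0.299
dp [ 3.63  -8.556  1.275] rot [-0.005  0.005  1.748]
```

Call:
play_rows(
  dp=[
    [0.37, -0.88, 0],
    [0.74, -1.76, 0],
    [1.1, -2.64, 0],
    [1.47, -3.5, 0],
    [1.82, -4.3, 0.2],
  ],
  rot=[
    [0, 0, 0.5],
    [0, 0, 1],
    [0, 0, 1.5],
    [0, 0, 1.75],
    [0, 0, 1.75],
  ],
)

```text
clock: 0.93
eef_pos: [397.7, -269.7, 224.3]
tcp_rot: [3.141, -0.002, -0.285]
contact_force: [2.1, -1.0, -0.5]
opening: -0.005
grasp_force: 0.0
```

```bash
python3 go.py 0 -70 180
```

```text
t 0.9333 tcp [ 397.7 -269.7  224.3] vise [ -40.3 -250.3  224.3] F [ 2.1 -1.  -0.5] open -0.005
dp [ 1.023 -4.503  1.107] rot [ 0.004 -0.019  0.036]
```

Call:
play_rows(
  dp=[
    [0.2, -0.9, 0.2],
    [0.4, -1.8, 0.4],
    [0.6, -2.7, 0.6],
    [0.85, -3.6, 0.8],
    [1.02, -4.4, 1.0],
  ],
  rot=[
    [0, 0, 0],
    [0, 0, 0],
    [0, 0, 0],
    [0, 0, 0],
    [0, 0, 0],
  ],
)

```text
clock: 1.35
eef_pos: [485.8, -111.6, 182.9]
tcp_rot: [-3.141, -0.0, -0.282]
contact_force: [-0.1, 0.2, -0.3]
opening: -0.002
grasp_force: 0.0
```

Call:
play_rows(
  dp=[
    [0, 0, 0],
    [0, 0, 0],
  ],
  rot=[
    [0, 0, 0],
    [0, 0, 0],
  ],
)

```text
clock: 1.52
eef_pos: [484.9, -112.1, 182.6]
tcp_rot: [3.141, 0.002, -0.279]
contact_force: [-0.1, -1.0, 0.7]
opening: -0.0
grasp_force: 0.0
```

```bash
cat > wr.py <<'E'
# wrist camera: pixel overlay of vise model; save picture
import sys,pickle
from h import *
from rig import telemetry,optics
from scipy.spatial.transform import Rotation as Ro
s=telemetry.sense();f=optics.grab_frame("wrist")
M=np.eye(4);M[:3,:3]=Ro.from_euler("xyz",s["tcp_rot"]).as_matrix();M[:3,3]=s["eef_pos"]
C=np.linalg.inv(M@f["mount"]);f["R"],f["t"]=C[:3,:3],C[:3,3]
pickle.dump(f,open(sys.argv[1]+".pkl","wb"))
im=cv2.resize(f["color"][:,:,::-1],(784,588),interpolation=cv2.INTER_CUBIC)
cv2.imwrite(f"pics/{sys.argv[1]}.png",im)
print("campos",(-f["R"].T@f["t"]).round(1))
E
python3 go.py 0 -70 180;python3 wr.py w1
```

```text
t 1.5167 tcp [ 484.9 -112.1  182.6] vise [ -1.6 -74.4 182.6] F [-0.1 -1.   0.7] open -0.0
dp [ 0.04  -0.109  0.064] rot [0.001 0.015 0.086]
campos [ 560.5 -133.6  324.7]
```

View pics/w1.png

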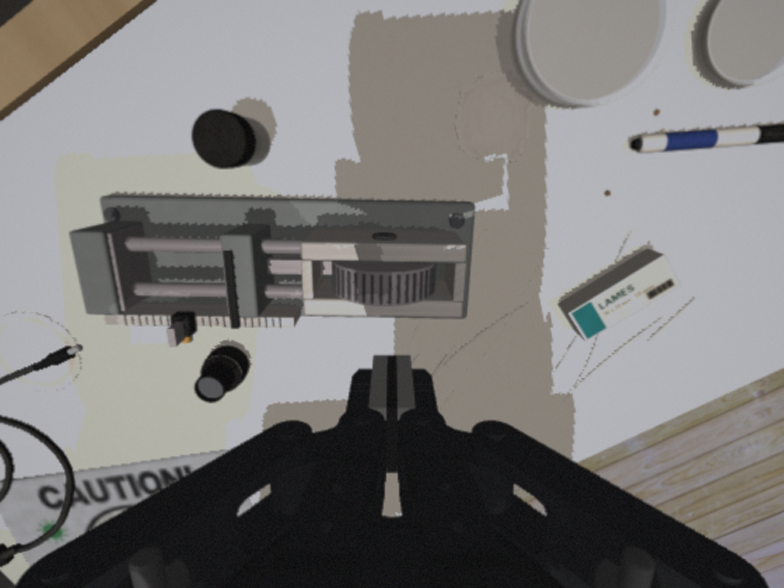

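The wrist picture shows the vise with the housing top at (303–467, 242–318), the pointer bar's end at (236,326), the rider at (182,328), and the fingertip at (392,360) in 784-px coordinates. I'll zoom on the pointer and rider.

```bash
python3 - <<'E'
import cv2,pickle
f=pickle.load(open("w1.pkl","rb"))
a=f["color"][130:260,40:345,::-1][:, :]
b=cv2.resize(f["color"][160:255,105:230,::-1],None,fx=6,fy=6,interpolation=cv2.INTER_CUBIC)
cv2.imwrite("pics/w1c.png",b);print(b.shape)
E
```

```text
(570, 750, 3)
```

View pics/w1c.png

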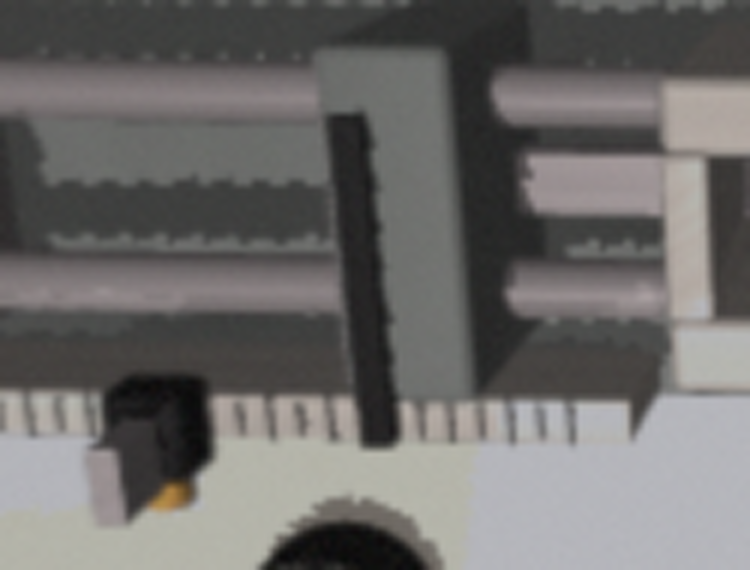

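The crop shows the fin top centred at (106,485) and the pointer tip at (378,445).

```bash
python3 - <<'E'
from h import *;import pickle
from scipy.optimize import least_squares
f=pickle.load(open("w1.pkl","rb"))
cw=lambda u:(np.array(u)+.5)/1.4-.5
cc=lambda u:(np.array(u)+.5)/6-.5+[105,160]
T=[((24.5,-18,62),(303,243)),((24.5,-122,62),(467,243)),((-24.5,-122,62),(467,317)),((-24.5,-18,62),(303,317)),((45,-135,12),(474,203)),((45,135,12),(103,196))]
q=least_squares(lambda p:(proj(f,v2w(p,[x for x,_ in T]))-[cw(u) for _,u in T]).ravel(),[507,-41,-.288])
p=q.x;print(p,q.fun.round(1));np.save("vise_w.npy",p)
for z,u in((63,(378,445)),(60,(106,485))):print(w2v(p,ray(f,cc(u),z)))
d=pickle.load(open("f0.pkl","rb"))
p0=np.load("vise.npy");print("crown",v2w(p,[0,-70,80]),v2w(p0,[0,-70,80]))
E
```

```text
[ 5.08010093e+02 -4.16629919e+01 -2.91088071e-01] [-1.1 -0.6  1.8  0.8 -1.8  0.7  1.7 -0.5  2.6 -0.6 -3.3  1. ]
[-32.46372222  28.43204946  63.        ]
[-40.91445684  72.55630996  60.        ]
crown [[ 487.92046407 -108.71824394   80.        ]] [[ 487.62718227 -108.38633276   80.        ]]
```

```bash
python3 go.py 0 -82 90
```

```text
t 1.5667 tcp [ 484.6 -113.2  182.9] vise [ -1.6 -75.5 182.9] F [ 0.7 -0.2 -0. ] open 0.002
dp [0.041 0.162 2.322] rot [0.004 0.011 0.072]
```

Call:
play_rows(
  dp=[
    [0.04, 0.16, 0.6],
    [0.04, 0.16, 1.3],
    [0.04, 0.16, 1.9],
    [0.04, 0.16, 2.25],
    [0.04, 0.16, 2.25],
  ],
  rot=[
    [0, 0, 0.07],
    [0, 0, 0.07],
    [0, 0, 0.07],
    [0, 0, 0.07],
    [0, 0, 0.07],
  ],
)

```text
clock: 1.98
eef_pos: [482.0, -121.1, 90.9]
tcp_rot: [3.141, 0.005, -0.292]
contact_force: [-0.9, -0.2, 1.1]
opening: -0.002
grasp_force: 0.0
```

Call:
play_rows(
  dp=[
    [0, 0, 0],
    [0, 0, 0.1],
    [0, 0, 0.15],
    [0, 0, 0.15],
  ],
  rot=[
    [0, 0, 0],
    [0, 0, 0],
    [0, 0, 0],
    [0, 0, 0],
  ],
)

```text
clock: 2.32
eef_pos: [485.0, -120.6, 87.9]
tcp_rot: [-3.142, -0.001, -0.29]
contact_force: [0.3, -0.1, -0.8]
opening: 0.003
grasp_force: 0.0
```

```bash
python3 go.py 0 -82 81
```

```text
t 2.3167 tcp [ 485.  -120.6   87.9] vise [  0.9 -82.4  87.9] F [ 0.3 -0.1 -0.8] open 0.003
dp [-0.023 -0.01   0.172] rot [-0.    -0.012 -0.02 ]
```

Call:
play_rows(
  dp=[
    [-0.01, 0, 0.06],
    [-0.01, 0, 0.12],
    [-0.01, 0, 0.17],
    [-0.01, 0, 0.17],
  ],
  rot=[
    [0, 0, 0],
    [0, 0, 0],
    [0, 0, 0],
    [0, 0, 0],
  ],
)

```text
clock: 2.65
eef_pos: [484.0, -120.0, 80.2]
tcp_rot: [3.142, 0.0, -0.29]
contact_force: [0.1, 0.2, -0.5]
opening: 0.001
grasp_force: 0.0
```

Call:
play_rows(
  dp=[
    [0, 0, 0.02],
    [0, 0, 0.02],
  ],
  rot=[
    [0, 0, 0],
    [0, 0, 0],
  ],
)

```text
clock: 2.82
eef_pos: [484.2, -120.0, 79.6]
tcp_rot: [3.142, 0.0, -0.29]
contact_force: [0.0, 0.9, -0.3]
opening: 0.0
grasp_force: 0.0
```

Call:
play_rows(
  dp=[
    [0, 0, 0.02],
    [0, 0, 0.02],
  ],
  rot=[
    [0, 0, 0],
    [0, 0, 0],
  ],
)

```text
clock: 2.98
eef_pos: [484.3, -120.1, 79.1]
tcp_rot: [3.142, -0.0, -0.29]
contact_force: [-2.0, 0.1, 3.9]
opening: -0.0
grasp_force: 2.0
```

Call:
play_rows(
  dp=[
    [0, -0.06, 0],
    [0, -0.12, 0],
    [0, -0.18, 0],
    [0, -0.24, 0],
  ],
  rot=[
    [0, 0, 0],
    [0, 0, 0],
    [0, 0, 0],
    [0, 0, 0],
  ],
)

```text
clock: 3.32
eef_pos: [487.2, -111.1, 79.8]
tcp_rot: [3.141, -0.0, -0.29]
contact_force: [-4.4, -0.8, 14.4]
opening: -0.001
grasp_force: 7.3
```

Call:
play_rows(
  dp=[
    [0, -0.06, 0],
    [0, -0.12, 0],
    [0, -0.18, 0],
    [0, -0.24, 0],
  ],
  rot=[
    [0, 0, 0],
    [0, 0, 0],
    [0, 0, 0],
    [0, 0, 0],
  ],
)

```text
clock: 3.65
eef_pos: [490.0, -101.8, 79.8]
tcp_rot: [3.141, -0.001, -0.29]
contact_force: [-2.6, 0.3, 11.2]
opening: -0.002
grasp_force: 6.2
```

```bash
python3 go.py 0 -70 80;python3 wr.py w2; python3 - <<'E'
import cv2,pickle
f=pickle.load(open("w2.pkl","rb"))
cv2.imwrite("pics/w2c.png",cv2.resize(f["color"][:,:,::-1],(784,588),interpolation=cv2.INTER_CUBIC))
E
```

```text
t 3.65 tcp [ 490.  -101.8   79.8] vise [  0.4 -63.   79.8] F [-2.6  0.3 11.2] open -0.002
dp [-0.011  0.176 -0.004] rot [ 0.002 -0.007 -0.015]
campos [ 565.1 -124.   222.2]
```

View pics/w2c.png

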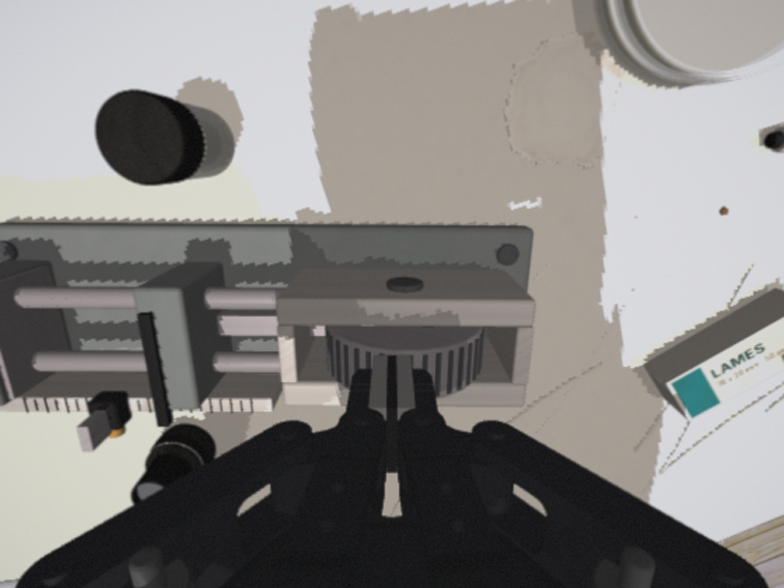

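This view shows the pointer tip at (163,424) and the fin top at (93,432), with the finger on the crown. Now I'll use an automatic pointer locator on the z=63 plane so no more pictures are needed.

```bash
cat > gap.py <<'E'
import sys,pickle
from h import *
p=np.load("vise_w.npy")
def pointer(f,lo=18,hi=90):
    xs=np.arange(-22,10,1.);ys=np.arange(lo,hi,.25)
    g=np.array([[x,y,63] for x in xs for y in ys])
    uv=proj(f,v2w(p,g)).astype(np.float32).reshape(len(xs),len(ys),2)
    I=cv2.remap(cv2.cvtColor(f["color"],cv2.COLOR_RGB2GRAY),uv[...,0],uv[...,1],cv2.INTER_LINEAR,borderValue=255)
    c=I.mean(0).astype(float)
    k=np.convolve(c,np.ones(18)/18,"same")  # ~4.5 mm
    sd=np.convolve(I.std(0),np.ones(18)/18,"same")
    k[:18]=k[-18:]=255
    i=np.argmin(k+sd);
    w=c[i-14:i+15];w=np.clip((c[i-14]+c[i+14])/2-w,0,None)
    return ys[i],k[i]
if __name__=="__main__":
    for n in sys.argv[1:]:
        f=pickle.load(open(n+".pkl","rb"));print(n,"pointer y",pointer(f))
E
python3 gap.py w1 w2; python3 - <<'E'
from gap import *
f=pickle.load(open("w2.pkl","rb"))
for u,z in(((163,424),63),((93,432),60)):print(w2v(p,ray(f,(np.array(u)+.5)/1.4-.5,z)))
E
```

```text
w1 pointer y (np.float64(28.25), np.float64(37.39409722222222))
w2 pointer y (np.float64(34.75), np.float64(34.78819444444444))
[-31.64804621  35.52559638  63.        ]
[-37.7645627   68.69112853  60.        ]
```

Call:
play_rows(
  dp=[
    [0, -0.08, -0.01],
    [0, -0.08, -0.2],
    [0, 0.2, -0.2],
    [0, 0.5, -0.2],
    [0, 0.5, -0.05],
  ],
  rot=[
    [0, 0, 0],
    [0, 0, 0],
    [0, 0, 0],
    [0, 0, 0],
    [0, 0, 0],
  ],
)

```text
clock: 4.12
eef_pos: [484.1, -122.9, 81.6]
tcp_rot: [3.141, -0.002, -0.291]
contact_force: [0.2, -0.6, 0.5]
opening: 0.002
grasp_force: 0.0
```

Call:
play_rows(
  dp=[
    [0, 0, 0.04],
    [0, -0.12, 0.04],
    [0, -0.26, 0.04],
    [0, -0.42, 0.04],
    [0, -0.58, 0.04],
  ],
  rot=[
    [0, 0, 0],
    [0, 0, 0],
    [0, 0, 0],
    [0, 0, 0],
    [0, 0, 0],
  ],
)

```text
clock: 4.53
eef_pos: [490.6, -98.7, 79.7]
tcp_rot: [3.141, 0.0, -0.291]
contact_force: [-2.3, -0.7, 7.4]
opening: 0.003
grasp_force: 3.3
```

```bash
python3 go.py 0 -70 80;python3 wr.py w3; python3 gap.py w3
```

```text
t 4.5333 tcp [490.6 -98.7  79.7] vise [  0.1 -59.8  79.7] F [-2.3 -0.7  7.4] open 0.003
dp [-0.002  0.254 -0.006] rot [ 0.003  0.002 -0.022]
campos [ 565.8 -121.   222. ]
w3 pointer y (np.float64(44.75), np.float64(34.92013888888889))
```

Call:
play_rows(
  dp=[
    [0, 0, -0.2],
    [0, 0.2, -0.2],
    [0, 0.45, -0.2],
    [0, 0.58, -0.2],
    [0, 0.58, -0.04],
  ],
  rot=[
    [0, 0, 0],
    [0, 0, 0],
    [0, 0, 0],
    [0, 0, 0],
    [0, 0, 0],
  ],
)

```text
clock: 5.0
eef_pos: [484.1, -122.4, 81.3]
tcp_rot: [3.141, -0.001, -0.292]
contact_force: [0.2, 0.2, -0.6]
opening: -0.003
grasp_force: 0.0
```

Call:
play_rows(
  dp=[
    [0, 0, 0.04],
    [0, -0.12, 0.04],
    [0, -0.26, 0.04],
    [0, -0.42, 0.04],
    [0, -0.58, 0.04],
  ],
  rot=[
    [0, 0, 0],
    [0, 0, 0],
    [0, 0, 0],
    [0, 0, 0],
    [0, 0, 0],
  ],
)

```text
clock: 5.42
eef_pos: [490.7, -98.6, 79.8]
tcp_rot: [3.141, 0.0, -0.29]
contact_force: [-2.3, -0.9, 7.0]
opening: -0.001
grasp_force: 3.5
```

```bash
python3 go.py 0 -70 80;python3 wr.py w4; python3 gap.py w4
```

```text
t 5.4167 tcp [490.7 -98.6  79.8] vise [  0.2 -59.8  79.8] F [-2.3 -0.9  7. ] open -0.001
dp [-0.004  0.255 -0.006] rot [ 0.003  0.    -0.02 ]
campos [ 565.9 -120.9  222. ]
w4 pointer y (np.float64(53.5), np.float64(33.251736111111114))
```

Call:
play_rows(
  dp=[
    [0, 0, -0.2],
    [0, 0.2, -0.2],
    [0, 0.45, -0.2],
    [0, 0.58, -0.2],
    [0, 0.58, -0.04],
  ],
  rot=[
    [0, 0, 0],
    [0, 0, 0],
    [0, 0, 0],
    [0, 0, 0],
    [0, 0, 0],
  ],
)

```text
clock: 5.88
eef_pos: [484.1, -122.4, 81.3]
tcp_rot: [3.141, -0.001, -0.292]
contact_force: [-0.1, -0.3, 0.8]
opening: -0.001
grasp_force: 0.0
```

Call:
play_rows(
  dp=[
    [0, 0, 0.04],
    [0, -0.12, 0.04],
    [0, -0.26, 0.04],
    [0, -0.42, 0.04],
    [0, -0.58, 0.04],
  ],
  rot=[
    [0, 0, 0],
    [0, 0, 0],
    [0, 0, 0],
    [0, 0, 0],
    [0, 0, 0],
  ],
)

```text
clock: 6.3
eef_pos: [490.7, -98.6, 79.7]
tcp_rot: [3.141, 0.0, -0.29]
contact_force: [-1.8, -0.9, 6.9]
opening: 0.001
grasp_force: 3.5
```

Call:
play_rows(
  dp=[
    [0, 0, -0.5],
    [0, 0, -1.3],
    [-0.2, -0.5, -1.9],
    [-0.6, -1.2, -1.9],
    [-1.0, -1.9, -1.9],
  ],
  rot=[
    [0, 0, 0],
    [0, 0, 0],
    [0, 0, 0],
    [0, 0, 0],
    [0, 0, 0],
  ],
)

```text
clock: 6.72
eef_pos: [475.0, -13.8, 156.5]
tcp_rot: [-3.141, -0.003, -0.292]
contact_force: [0.4, 0.4, -1.0]
opening: 0.004
grasp_force: 0.0
```

Call:
play_rows(
  dp=[
    [-0.2, -0.7, 0],
    [-0.4, -1.2, 0],
    [-0.4, -1.25, 0],
    [-0.4, -1.25, 0],
    [-0.4, -1.25, 0],
  ],
  rot=[
    [0, 0, 0],
    [0, 0, 0],
    [0, 0, 0],
    [0, 0, 0],
    [0, 0, 0],
  ],
)

```text
clock: 7.13
eef_pos: [472.9, 37.9, 154.9]
tcp_rot: [3.141, 0.0, -0.289]
contact_force: [0.3, 0.0, 0.3]
opening: 0.0
grasp_force: 0.0
```

```bash
python3 go.py 0 -70 156;python3 wr.py w5; python3 gap.py w5; python3 - <<'E'
from gap import *
f=pickle.load(open("w5.pkl","rb"))
c=proj(f,v2w(p,[-25,66,60]))[0].round().astype(int);x0,y0=c-[65,48];print(x0,y0)
cv2.imwrite("pics/w5c.png",cv2.resize(f["color"][y0:y0+96,x0:x0+130,::-1],None,fx=6,fy=6,interpolation=cv2.INTER_CUBIC))
E
```

```text
t 7.1333 tcp [472.9  37.9 154.9] vise [-55.7  66.1 154.9] F [0.3 0.  0.3] open 0.0
dp [ 1.395  3.4   -0.026] rot [ 0.004  0.004 -0.009]
campos [548.2  15.7 297.2]
w5 pointer y (np.float64(63.75), np.float64(28.121527777777775))
215 126
```

View pics/w5c.png

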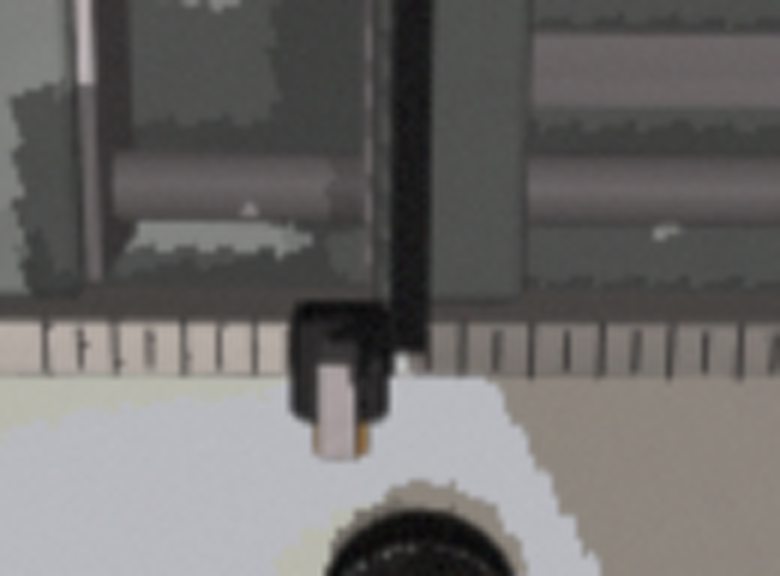

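The crop shows the fin top centred at about x=335 (317–355, rows 365–458) and the pointer tip centred at x=410 (392–430, row 348). The jaw is still short of the mark.

```bash
python3 - <<'E'
from gap import *
f=pickle.load(open("w5.pkl","rb"))
for u,z in(((410,348),63),((335,412),60)):print(w2v(p,ray(f,(np.array(u)+.5)/6-.5+[215,126],z)))
E
```

```text
[-32.1315761   63.65808048  63.        ]
[-41.55160972  73.55805515  60.        ]
```

Call:
play_rows(
  dp=[
    [0.3, 0.7, 0],
    [0.6, 1.5, 0],
    [0.9, 2.3, 0],
    [1.2, 3.1, 0],
    [1.4, 3.73, 0.1],
  ],
  rot=[
    [0, 0, 0],
    [0, 0, 0],
    [0, 0, 0],
    [0, 0, 0],
    [0, 0, 0],
  ],
)

```text
clock: 7.6
eef_pos: [484.4, -124.4, 151.8]
tcp_rot: [3.141, -0.002, -0.292]
contact_force: [0.6, 0.0, 0.9]
opening: 0.001
grasp_force: 0.0
```

Call:
play_rows(
  dp=[
    [0, 0, 0.6],
    [0, 0, 1.2],
    [0, 0, 1.6],
    [0, 0, 1.76],
    [0, 0, 1.76],
  ],
  rot=[
    [0, 0, 0],
    [0, 0, 0],
    [0, 0, 0],
    [0, 0, 0],
    [0, 0, 0],
  ],
)

```text
clock: 8.02
eef_pos: [482.8, -121.7, 79.6]
tcp_rot: [3.141, 0.003, -0.291]
contact_force: [-1.1, -0.3, -0.6]
opening: -0.001
grasp_force: 0.0
```

```bash
python3 go.py 0 -83.2 79.7
```

```text
t 8.0167 tcp [ 482.8 -121.7   79.6] vise [ -0.8 -84.1  79.6] F [-1.1 -0.3 -0.6] open -0.001
dp [ 0.021 -0.023 -0.003] rot [ 0.004  0.027 -0.029]
```

Same start as before; now the stroke, 25.6 mm.

Call:
play_rows(
  dp=[
    [0, 0, 0.04],
    [0, -0.14, 0.04],
    [0, -0.3, 0.04],
    [0, -0.47, 0.04],
    [0, -0.64, 0.04],
  ],
  rot=[
    [0, 0, 0],
    [0, 0, 0],
    [0, 0, 0],
    [0, 0, 0],
    [0, 0, 0],
  ],
)

```text
clock: 8.43
eef_pos: [492.0, -95.5, 79.9]
tcp_rot: [-3.141, -0.001, -0.29]
contact_force: [-0.3, 0.1, 0.2]
opening: 0.001
grasp_force: 0.0
```

Call:
play_rows(
  dp=[
    [0, 0, 0],
    [0, 0, -0.5],
    [0, 0, -1.3],
    [-0.3, -0.5, -1.9],
    [-0.6, -1.2, -1.9],
  ],
  rot=[
    [0, 0, 0],
    [0, 0, 0],
    [0, 0, 0],
    [0, 0, 0],
    [0, 0, 0],
  ],
)

```text
clock: 8.85
eef_pos: [484.8, -44.2, 159.7]
tcp_rot: [-3.141, -0.007, -0.292]
contact_force: [1.7, -0.6, 0.0]
opening: -0.0
grasp_force: 0.0
```

Call:
play_rows(
  dp=[
    [-0.3, -0.8, 0],
    [-0.6, -1.6, 0],
    [-0.8, -1.95, 0],
    [-0.8, -1.95, 0],
    [-0.8, -1.95, 0],
  ],
  rot=[
    [0, 0, 0],
    [0, 0, 0],
    [0, 0, 0],
    [0, 0, 0],
    [0, 0, 0],
  ],
)

```text
clock: 9.27
eef_pos: [473.6, 41.2, 155.5]
tcp_rot: [3.141, -0.0, -0.287]
contact_force: [-0.1, -0.1, 0.5]
opening: -0.001
grasp_force: 0.0
```

```bash
python3 go.py 0 -70 156;python3 wr.py w6; python3 gap.py w6; python3 - <<'E'
from gap import *
f=pickle.load(open("w6.pkl","rb"))
c=proj(f,v2w(p,[-25,66,60]))[0].round().astype(int);x0,y0=c-[65,48];print(x0,y0)
cv2.imwrite("pics/w6c.png",cv2.resize(f["color"][y0:y0+96,x0:x0+130,::-1],None,fx=6,fy=6,interpolation=cv2.INTER_CUBIC))
E
```

```text
t 9.2667 tcp [473.6  41.2 155.5] vise [-56.   69.4 155.5] F [-0.1 -0.1  0.5] open -0.001
dp [ 1.396  3.487 -0.012] rot [ 0.002 -0.003  0.01 ]
campos [548.7  19.2 297.8]
w6 pointer y (np.float64(63.75), np.float64(28.114583333333332))
219 125
```

View pics/w6c.png

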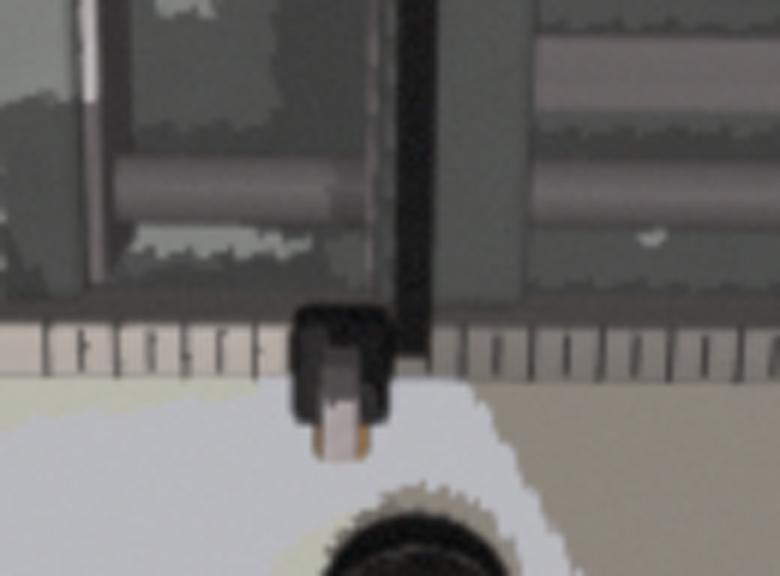

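The pointer is unchanged: the tip passed just above the wheel, with no contact force. I'll go back and feel for contact first.

Call:
play_rows(
  dp=[
    [0.3, 0.7, 0],
    [0.6, 1.5, 0],
    [0.9, 2.3, 0],
    [1.2, 3.1, 0],
    [1.4, 3.81, 0.1],
  ],
  rot=[
    [0, 0, 0],
    [0, 0, 0],
    [0, 0, 0],
    [0, 0, 0],
    [0, 0, 0],
  ],
)

```text
clock: 9.73
eef_pos: [484.4, -125.0, 151.9]
tcp_rot: [3.141, -0.002, -0.291]
contact_force: [-0.4, -0.0, -0.1]
opening: -0.001
grasp_force: 0.0
```

Call:
play_rows(
  dp=[
    [0, 0, 0.6],
    [0, 0, 1.2],
    [0, 0, 1.6],
    [0, 0, 1.75],
    [0, 0, 1.75],
  ],
  rot=[
    [0, 0, 0],
    [0, 0, 0],
    [0, 0, 0],
    [0, 0, 0],
    [0, 0, 0],
  ],
)

```text
clock: 10.15
eef_pos: [482.6, -122.4, 80.0]
tcp_rot: [3.141, 0.003, -0.291]
contact_force: [-0.2, -0.1, 0.5]
opening: -0.0
grasp_force: 0.0
```

Call:
play_rows(
  dp=[
    [0, 0, 0],
    [0, 0, 0],
    [0, 0, 0],
  ],
  rot=[
    [0, 0, 0],
    [0, 0, 0],
    [0, 0, 0],
  ],
)

```text
clock: 10.4
eef_pos: [484.6, -121.9, 82.4]
tcp_rot: [-3.142, -0.002, -0.29]
contact_force: [-0.1, 0.3, -0.2]
opening: 0.002
grasp_force: 0.0
```

```bash
python3 go.py 0 -83.2 79.2
```

```text
t 10.4 tcp [ 484.6 -121.9   82.4] vise [  0.9 -83.8  82.4] F [-0.1  0.3 -0.2] open 0.002
dp [-0.024 -0.015  0.079] rot [-0.    -0.019 -0.015]
```

Call:
play_rows(
  dp=[
    [0, 0, 0.02],
    [0, 0, 0.04],
    [0, 0, 0.04],
    [0, 0, 0.04],
  ],
  rot=[
    [0, 0, 0],
    [0, 0, 0],
    [0, 0, 0],
    [0, 0, 0],
  ],
)

```text
clock: 10.73
eef_pos: [483.9, -121.6, 79.9]
tcp_rot: [-3.142, -0.0, -0.29]
contact_force: [-0.7, -0.9, -0.4]
opening: -0.002
grasp_force: 0.0
```

Call:
play_rows(
  dp=[
    [0, 0, 0.015],
    [0, 0, 0.015],
    [0, 0, 0.015],
  ],
  rot=[
    [0, 0, 0],
    [0, 0, 0],
    [0, 0, 0],
  ],
)

```text
clock: 10.98
eef_pos: [483.8, -121.6, 79.0]
tcp_rot: [3.142, 0.0, -0.29]
contact_force: [-0.5, 0.8, -0.1]
opening: 0.0
grasp_force: 0.0
```

Call:
play_rows(
  dp=[
    [0, -0.08, -0.01],
    [0, -0.18, -0.01],
    [0, -0.28, -0.01],
    [0, -0.38, -0.01],
    [0, -0.48, -0.01],
  ],
  rot=[
    [0, 0, 0],
    [0, 0, 0],
    [0, 0, 0],
    [0, 0, 0],
    [0, 0, 0],
  ],
)

```text
clock: 11.4
eef_pos: [489.5, -103.0, 80.0]
tcp_rot: [3.141, -0.0, -0.29]
contact_force: [-2.3, -0.7, 6.6]
opening: -0.002
grasp_force: 3.3
```

```bash
python3 go.py 0 -70 80;python3 wr.py w7; python3 gap.py w7
```

```text
t 11.4 tcp [ 489.5 -103.    80. ] vise [  0.3 -64.3  80. ] F [-2.3 -0.7  6.6] open -0.002
dp [-0.007  0.143 -0.001] rot [ 0.002 -0.004 -0.015]
campos [ 564.6 -125.2  222.3]
w7 pointer y (np.float64(67.5), np.float64(29.442708333333336))
```

Call:
play_rows(
  dp=[
    [0, -0.06, 0],
    [0, -0.11, 0],
    [0, -0.11, -0.2],
    [0, 0.1, -0.2],
    [0, 0.15, -0.2],
  ],
  rot=[
    [0, 0, 0],
    [0, 0, 0],
    [0, 0, 0],
    [0, 0, 0],
    [0, 0, 0],
  ],
)

```text
clock: 11.87
eef_pos: [487.7, -109.7, 88.0]
tcp_rot: [3.141, -0.001, -0.289]
contact_force: [0.5, -0.5, 0.4]
opening: 0.004
grasp_force: 0.0
```

Call:
play_rows(
  dp=[
    [0, 0, 0.1],
    [0, 0, 0.18],
    [0, 0, 0.2],
    [0, -0.08, 0.2],
    [0, -0.15, 0.2],
  ],
  rot=[
    [0, 0, 0],
    [0, 0, 0],
    [0, 0, 0],
    [0, 0, 0],
    [0, 0, 0],
  ],
)

```text
clock: 12.28
eef_pos: [489.3, -103.5, 79.8]
tcp_rot: [3.141, 0.0, -0.29]
contact_force: [-3.3, -1.1, 12.9]
opening: -0.006
grasp_force: 6.4
```

```bash
python3 go.py 0 -70 80;python3 wr.py w8; python3 gap.py w8
```

```text
t 12.2833 tcp [ 489.3 -103.5   79.8] vise [  0.2 -64.9  79.8] F [-3.3 -1.1 12.9] open -0.006
dp [-0.005  0.129 -0.004] rot [ 0.003  0.    -0.02 ]
campos [ 564.4 -125.8  222.1]
w8 pointer y (np.float64(71.0), np.float64(28.559027777777775))
```

Call:
play_rows(
  dp=[
    [0, 0, -0.5],
    [0, 0, -1.3],
    [0, -0.2, -1.9],
    [-0.3, -1.0, -1.9],
    [-0.6, -1.8, -1.9],
  ],
  rot=[
    [0, 0, 0],
    [0, 0, 0],
    [0, 0, 0],
    [0, 0, 0],
    [0, 0, 0],
  ],
)

```text
clock: 12.75
eef_pos: [488.0, -27.4, 156.7]
tcp_rot: [-3.141, -0.003, -0.293]
contact_force: [1.1, 0.2, -0.3]
opening: 0.005
grasp_force: 0.0
```

Call:
play_rows(
  dp=[
    [-0.3, -0.7, 0],
    [-0.6, -1.3, 0],
    [-0.8, -1.6, 0],
    [-0.8, -1.6, 0],
    [-0.8, -1.6, 0],
  ],
  rot=[
    [0, 0, 0],
    [0, 0, 0],
    [0, 0, 0],
    [0, 0, 0],
    [0, 0, 0],
  ],
)

```text
clock: 13.17
eef_pos: [474.2, 43.5, 155.1]
tcp_rot: [3.141, 0.001, -0.288]
contact_force: [-0.3, 0.3, -0.5]
opening: -0.001
grasp_force: 0.0
```

```bash
python3 go.py 0 -70 156;python3 wr.py w9; python3 gap.py w9; python3 - <<'E'
from gap import *
f=pickle.load(open("w9.pkl","rb"))
c=proj(f,v2w(p,[-25,70,60]))[0].round().astype(int);x0,y0=c-[65,48];print(x0,y0)
cv2.imwrite("pics/w9c.png",cv2.resize(f["color"][y0:y0+96,x0:x0+130,::-1],None,fx=6,fy=6,interpolation=cv2.INTER_CUBIC))
E
```

```text
t 13.1667 tcp [474.2  43.5 155.1] vise [-56.1  71.8 155.1] F [-0.3  0.3 -0.5] open -0.001
dp [ 1.402  3.545 -0.023] rot [0.004 0.005 0.001]
campos [549.5  21.4 297.3]
w9 pointer y (np.float64(73.5), np.float64(27.90625))
217 125
```

View pics/w9c.png

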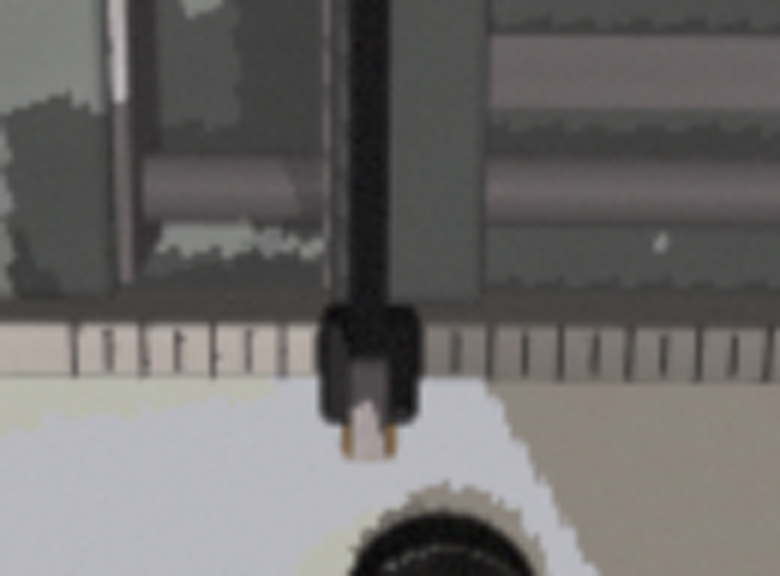

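The crop shows the pointer bar (347–388, centre 368) in line with the fin (348–388, centre 368), an offset under 0.5 mm. The hand is clear, 90 mm above the vise, so I'll hand in after a settling pause.

Call:
play_rows(
  dp=[
    [0, 0, -0.2],
    [0, 0, -0.5],
    [0, 0, -0.7],
    [0, 0, -0.7],
    [0, 0, -0.7],
  ],
  rot=[
    [0, 0, 0],
    [0, 0, 0],
    [0, 0, 0],
    [0, 0, 0],
    [0, 0, 0],
  ],
)

```text
clock: 13.63
eef_pos: [475.1, 42.5, 184.1]
tcp_rot: [-3.141, -0.001, -0.291]
contact_force: [-0.4, 0.5, -0.0]
opening: -0.003
grasp_force: 0.0
```

```bash
python3 -c "
from rig import r
print(r.sign_off())"
```

```text
the job is handed in; nothing more can be done
None
```

I rolled the jaw by its wheel until the pointer stood within about 0.5 mm of the gauge fin in the last wrist picture, then lifted the hand clear and handed the job in at about 14 s; the sign-off returned no verdict.

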